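# Clamp the mosaic panel in its jig

### The job

Push the little framed glass mosaic along its channel until it is fully home against the dark wooden end stop, and then push the red toggle-clamp lever over and down, past its dead point, until it snaps into lock with the rubber foot pressing on the frame. Do not lift the panel, and leave the tray of glass, the glue bottle and the jar where they stand.

Things in the scene. Friction and masses are not known exactly. Their poses are not given: they have to be found in the camera images.
- fixture: Plywood jig board fixed to the table, 12 mm thick. Origin: at table level under the centre of the panel when home. x runs along the channel to the end stop (away from the robot), y to the clamp, z up. Board spans x -125..80, y -104..161 mm. Dark end stop: inner face x = 55 mm, 12 thick, 16 above the board. Two dark guide strips: inner faces y = -72 and 72 mm, 10 above the board, x -105..55.
- panel: Loose mosaic in a wooden frame, blue, teal and clear glass; 110 (x) x 140 (y) x 18 mm high, 0.3 to 0.65 kg. Origin: centre of its underside, on the board (12 mm above the table). It starts in the channel 25 to 50 mm short of home, parallel to the fixture, 2 mm play each side; home, its origin is above the fixture's. Slides at 2 to 8 N.
- clamp: Steel toggle clamp fixed on the board, base 40 x 56 mm. Origin: on the board top at fixture y = 115 mm, x -25..20 mm (varies); axes parallel to the fixture's. Its short arm with a rubber foot points to the panel (-y); open, it is raised 60 degrees, up to 95 mm above the board and 65 mm from the origin. It comes down onto the panel's frame as the lever is pushed.
- handle_pivot (a point): Pivot axis of the lever, at clamp (0, +12, +48) mm, so 60 mm above the table; the axis runs along the fixture's x. Site axes parallel to the clamp's.
- lever_grip (a point): Point on the centre line of the red lever grip, 95 mm from the pivot. The lever is a straight round bar 125 mm long from the pivot; its outer part, from 43 mm outwards, is the red grip, 18 mm in diameter.
- lever (a joint): Lever angle, rad. 0 = open: upright, leaning 5 degrees to the panel. Grows as the lever is pushed over to the fixture's +y (away from the panel) and down; 1.5 = locked, 9 degrees above level, pointing to +y. Dead point 1.1: before it a spring throws the lever back to 0, after it the lever snaps to 1.5. At 95 mm from the pivot it takes about 7 N, falling to nothing at the dead point.
- foot: Sprung rubber foot, 16 mm in diameter, on the clamp arm. Its origin lies on the pivot of the clamp arm, at clamp (0, -12, +46) mm; the rubber itself is 45 mm along the arm. With the clamp locked it presses on the panel's wooden frame with about 3.5 N.
- tray: Bystander: clear open tray of loose-looking glass pieces (one solid thing), 110 x 150 x 45 mm. Origin: centre of its underside. Beside the board on its -y side.
- glue: Bystander: white glue bottle with a red cap, 44 mm diameter, 85 mm high. Origin: centre of its underside. Beyond the end stop.
- jar: Bystander: squat glass jar with a steel lid, 56 mm diameter, 65 mm high. Origin: centre of its underside. Beyond the end stop.
There are look-alikes about, which are no part of the job. There is more than one size of the panel; the job needs the larger.

How it is judged:
On the way, in this order (a step that is already met when the one before it is completed fails the run):
1. the panel is fully home against the end stop, clamp still open (x of panel in the frame of fixture above -0.004 m and angle between the x axis of panel and the x axis of fixture, either way round below 0.05 rad and z of panel in the frame of fixture below 0.016 m and value of joint lever below 0.6 rad), for 0.1 s.
2. the lever has snapped into lock (value of joint lever above 1.4 rad), for 0.2 s.
At the end, for the whole second after the job is handed in: panel against the stop (within 4 mm) and square to it (within 0.05 rad), flat on the board and at rest; lever beyond 1.4 rad; the foot pressing on the panel with more than 1.5 N (x of panel in the frame of fixture above -0.004 m and angle between the x axis of panel and the x axis of fixture, either way round below 0.05 rad and z of panel in the frame of fixture below 0.016 m and value of joint lever above 1.4 rad and contact force between foot and panel above 1.5 N and linear speed of panel below 0.01 m/s); the robot touches nothing.
It fails at once if the panel is lifted or tipped (z of panel in the frame of fixture above 0.022 m or angle between panel's own z axis and vertical above 0.12 rad).
It fails at once if the glass tray is moved or tipped (distance of tray from where it was at the start of the episode above 0.02 m or angle between tray's own z axis and vertical above 0.3 rad).
It fails at once if the glue bottle is moved or tipped (distance of glue from where it was at the start of the episode above 0.02 m or angle between glue's own z axis and vertical above 0.3 rad).
It fails at once if the jar is moved or tipped (distance of jar from where it was at the start of the episode above 0.02 m or angle between jar's own z axis and vertical above 0.3 rad).
It also fails if it takes over 45 s, if anything falls off the work surface, if the arm or the gripper's body presses on something with over 40 N, if the wrist force passes 120 N, or if a joint passes its speed limit or range.

### The arm

A 6-joint arm with a two-finger parallel gripper is mounted at the origin on the work surface. World frame = base frame: x ahead of the robot, y to its left, z up, the work surface at z = 0. Lengths are in m, angles in rad, forces in N, time in s.
With the tool pointing down it reaches from about 0.275 to 0.75 m from the base axis. Payload 10.2 kg.
Tool frame: the origin (TCP) lies midway between the tips of the shut fingers; the grasp point (between the pads) lies 19 mm behind it; z points along the fingers, y is the line along which they close (so a half turn about z gives the same grasp; the last joint's range is limited). The gripper opens to 85 mm and grips with 20 to 120 N. Pads are 22 mm wide; open, the fingers measure 114 mm over their backs; the gripper's body (76 mm by 85 mm) begins 54 mm behind the grasp point. The pads swing forward as they close: fully open they stand 13 mm farther back than shut.
Start: joints at [-1.375, 0.313, 1.498, -0, 1.331, -0.223], TCP at [0.213, -0.48, 0.193] pointing down, gripper open.
Joint ranges: [-2.94, 2.94], [-0.97, 2.17], [0.19, 2.56], [-1.23, 4.37], [0.02, 3.11], [-2.88, 2.88]. Speed limits (rad/s): [2.39, 2.39, 3.01, 3.14, 3.14, 3.14].

### API

Orientations are given as a unit quaternion [w, x, y, z].
In Python, from cell import monitor, cams, finish_job gives the robot as it stands.
- The arm moves only by the tool play_rows, never from a script. Its argument "motion" is a list of rows, each a list of 7 numbers: the shift along the tool's x, y, z in m, then the turn, a rotation vector about the tool's x, y, z in rad, then the finger opening in m, from 0 to 0.0854. In form: [[dx, dy, dz, wx, wy, wz, grip], ...]. A call has 1 to 8 rows; each row is the pose to reach, as a shift and turn from the pose commanded when the call began, along the tool's axes at that moment; what a row does not reach only later rows make up. A row lasts 1/12 s, in which the tool goes at most 41.7 mm and 7.16 degrees, less where a joint would pass 70% of its speed; a pose out of reach is approached as far as the arm can. A call with a gripper value outside its range is refused whole. The fingers move at their own pace and stop on an object; "grip_force" is the grip in N (left out, the last holds). Time passes only in rows, so rows that repeat a pose let the fingers close. It gives the time, the measured TCP pose, the force, the opening and the grip force at its end, in the units of the state.
- monitor.get_obs(): the state, without advancing time (a new reading comes with each control period).
- cams.read_camera(name): name is "scene" or "top" or "wrist"; returns a dict with "pixels" (480x640x3 uint8, red, green, blue), "depth" (480x640 float32, m along the optical axis (not along the pixel's ray), 0 where there is no reading), "fovy" (degrees; the focal length in pixels is half the picture's height over the tangent of half this angle, whatever the lens; pixels are square), "cx", "cy" (the principal point, pixels), "distortion" ([k1, k2, p1, p2, k3] as OpenCV has them; the pictures are not rectified), "R" (3x3) and "t" (3): a world point X has camera coordinates R X + t. Camera axes: x right, y down, z forward; pixel columns grow to the right and rows downward; lengths in m; the calibration is good to about 2 mm. A picture is of the moment at which its call begins.
- finish_job(): hands the job in; it is judged then, once.
The state is a dict: "time_s": time; "joints": joint angles; "qd": joint speeds; "tau": joint torques, N m; "eef_pos": TCP position; "ee_rot": TCP orientation; "ft_force": force on the tool from outside, world axes, zero at the start; "ft_torque": the same for the moment, N m; "opening": opening from 0.0 (shut) to 1.0 (fully open); "finger_force": force on a finger pad.
Only numpy, scipy, OpenCV 4.12 (cv2) and the standard library are available. Lean on these libraries where they do the work, as an engineer would, in place of code of your own. Each camera call takes 0.05 s, during which the arm holds its last target. There are 200 camera calls.

## Working session

There is one attempt and no reset: what is moved stays moved. The work goes in short steps, Python scripts to look and compute and a tool call to move; the robot and the scene stay as the last step left them, time stands still between calls to the robot, and variables do not carry over. Pictures are saved under pics/ and viewed, at most 10 in all, crops included, and the job is handed in when it is done.

Besides the shell and the picture viewer there is one more tool, called after "Emit:" as name(argument=value, ...), one argument or row to a line, values as JSON. play_rows: Moves the arm, as the interface text tells. Its arguments: {"type":"object","properties":{"motion":{"type":"array"},"grip_force":{"type":"number"}},"required":["motion"]}

```bash
mkdir -p pics; python3 - <<'E'
from cell import monitor,cams
import cv2,numpy as np
for n in("scene","top"):
    d=cams.read_camera(n); cv2.imwrite(f"pics/{n}0.png",d["pixels"][:,:,::-1]); np.savez(f"{n}0.npz",**d)
    print(n,d["fovy"],d["cx"],d["cy"],d["distortion"],d["R"],d["t"])
print(monitor.get_obs())
E
```

```text
scene 42.57357162770629 325.35845583618504 237.7498694627617 [-0.17888449  0.          0.          0.          0.        ] [[-0.66564495  0.74615583 -0.01297248]
 [ 0.57833977  0.50479451 -0.64086318]
 [-0.47163536 -0.43408984 -0.7675455 ]] [ 0.43766527 -0.16028366  1.44465503]
top 50.52389900999041 317.2289780999776 238.16734315961907 [-0.06670486  0.          0.          0.          0.        ] [[-0.00598838 -0.99979472 -0.01935603]
 [-0.9884004   0.00885535 -0.15161212]
 [ 0.15175241  0.01822359 -0.98825053]] [-0.11139975  0.51163742  0.85584935]
{'time_s': 0.1, 'joints': array([-1.37537947e+00,  3.13403661e-01,  1.49837186e+00,  3.53614323e-05,
        1.33098682e+00, -2.23399111e-01]), 'qd': array([ 3.66006431e-04,  3.60001272e-05, -1.61671428e-03, -1.37014492e-03,
       -5.44297221e-04, -4.63053801e-04]), 'tau': array([ 1.47074472e-03, -4.12899542e+01, -2.60143930e+01, -1.83868724e-04,
        3.01191380e-03, -1.13624870e-07]), 'eef_pos': array([ 0.21345108, -0.47935162,  0.19218336]), 'ee_rot': array([-5.84546821e-04,  9.78154863e-01,  2.07876699e-01,  2.53529761e-05]), 'ft_force': array([-0.71258769, -0.10742187, -0.25151518]), 'ft_torque': array([ 0.01252246,  0.02829387, -0.03671996]), 'finger_force': 0.0, 'opening': 1.0045230064288244}
```

View pics/top0.png

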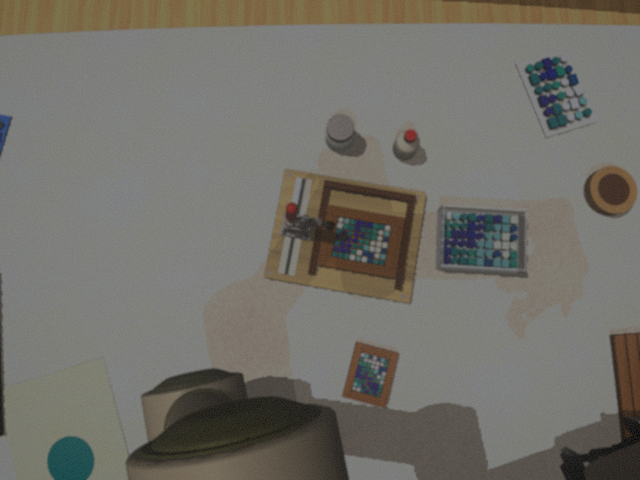

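View pics/scene0.png

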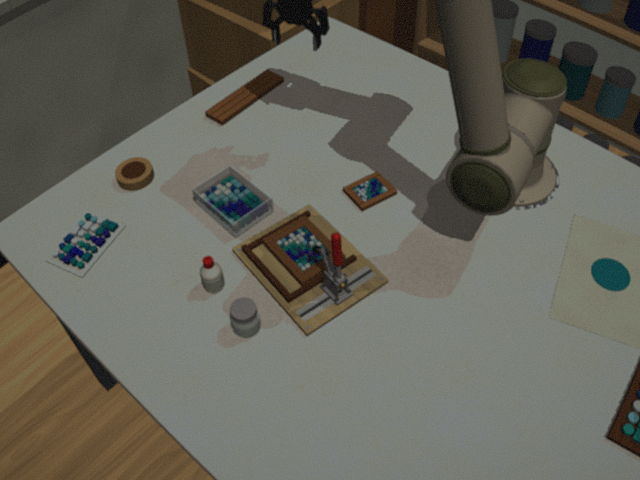

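The top view shows two framed mosaics. One lies in the jig channel at top px (360,240). A smaller one lies loose at (371,374) and is the look-alike. The one in the jig is larger and in the channel, so it fits the description. The red lever is at (292,211), the jar at (340,133), the glue at (406,143) and the tray at (482,240). I'll confirm with an enlarged crop.

```bash
python3 - <<'E'
import cv2,numpy as np
d=np.load("top0.npz"); im=d["pixels"][160:310,260:435,::-1]
im=cv2.convertScaleAbs(cv2.resize(im,None,fx=4,fy=4,interpolation=cv2.INTER_CUBIC),alpha=1.5)
cv2.imwrite("pics/crop1.png",im)
E
```

```text
(no output)
```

View pics/crop1.png

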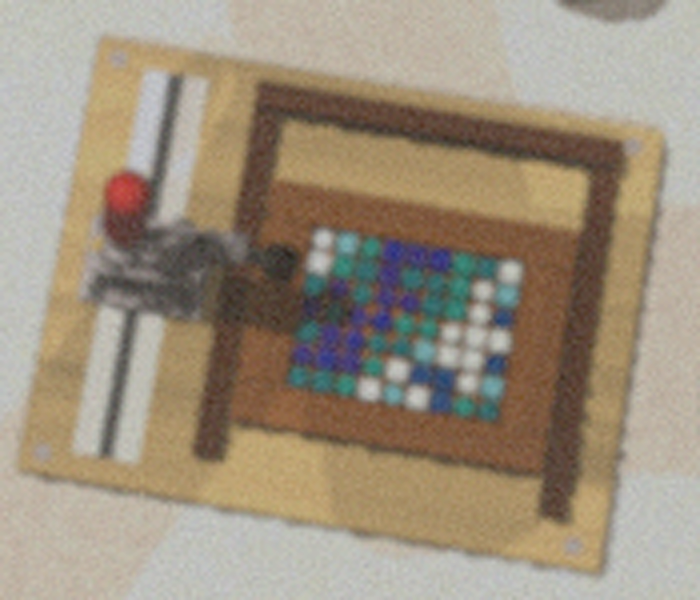

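```bash
cat > h.py <<'E'
import cv2,numpy as np
from scipy.optimize import least_squares
def K(d):
    f=240/np.tan(np.radians(float(d["fovy"]))/2); return np.array([[f,0,d["cx"]],[0,f,d["cy"]],[0,0,1]])
def onplane(d,px,z):
    p=cv2.undistortPoints(np.array(px,float).reshape(-1,1,2),K(d),d["distortion"]).reshape(-1,2)
    R,t=d["R"],d["t"]; c=-R.T@t; r=np.c_[p,np.ones(len(p))]@R
    return c+r*((z-c[2])/r[:,2])[:,None]
def crop(px): return [(260+(u+.5)/4-.5,160+(v+.5)/4-.5) for u,v in px]
def proj(d,X): return cv2.projectPoints(np.array(X,float),cv2.Rodrigues(d["R"])[0],d["t"],K(d),d["distortion"])[0].reshape(-1,2)
E
python3 - <<'E'
from h import *
d=np.load("top0.npz")
W=onplane(d,crop([(102,38),(664,132),(602,574),(20,468)]),.012)[:,:2]
M=np.array([[80,161],[80,-104],[-125,-104],[-125,161]])/1e3
def T(p,m): c,s=np.cos(p[2]),np.sin(p[2]); return m@np.array([[c,s],[-s,c]])+p[:2]
s=least_squares(lambda p:(T(p,M)-W).ravel(),[.5,0,0]); p=s.x
print("fixture",p,np.degrees(p[2]),"res",s.fun.reshape(-1,2)*1e3)
def inv(w): c,s_=np.cos(p[2]),np.sin(p[2]); return (w-p[:2])@np.array([[c,-s_],[s_,c]])*1e3
L=lambda px,z:print(inv(onplane(d,crop(px),z)[:,:2]).round(1))
print("panel top corners: far L,far R,near R,near L"); L([(278,182),(580,232),(545,475),(232,425)],.030)
print("stop inner top");L([(285,117),(590,168)],.028)
print("lever top, foot");L([(127,190)],.185);L([(280,262)],.10)
# lever from depth
D=d["depth"]; im=d["pixels"].astype(int)
m=(im[...,0]>90)&(im[...,1]<60)&(im[...,2]<60); ys,xs=np.nonzero(m); k=(ys>190)&(ys<230)&(xs>270)&(xs<310);ys,xs=ys[k],xs[k]
q=cv2.undistortPoints(np.c_[xs,ys].astype(float).reshape(-1,1,2),K(d),d["distortion"]).reshape(-1,2)
z=D[ys,xs]; P=(np.c_[q,np.ones(len(q))]*z[:,None]-d["t"])@d["R"]
F=np.c_[inv(P[:,:2]),P[:,2]*1e3]; print(len(F)); print(F[np.argsort(F[:,2])][::max(1,len(F)//15)].round(0))
np.save("fix.npy",p)
E
```

```text
fixture [ 0.53817073 -0.19928692 -0.18134173] -10.390115575107602 res [[ 1.18850968  0.67424798]
 [ 0.65369186 -2.04103071]
 [-0.26838255 -0.19894681]
 [-1.57381899  1.56572954]]
panel top corners: far L,far R,near R,near L
[[ 21.7  67.6]
 [ 22.3 -68.9]
 [-87.4 -69.9]
 [-89.3  68.8]]
stop inner top
[[ 52.2  69.6]
 [ 52.4 -69.2]]
lever top, foot
[[-24.6 116.8]]
[[-26.5  58.7]]
67
[[-29. 123. 180.]
 [-31. 117. 181.]
 [-23. 124. 181.]
 [-30. 115. 182.]
 [-26. 120. 182.]
 [-19. 119. 182.]
 [-25. 113. 182.]
 [-26. 122. 183.]
 [-22. 121. 183.]
 [-20. 120. 183.]
 [-20. 114. 183.]
 [-20. 117. 184.]
 [-23. 119. 184.]
 [-22. 113. 184.]
 [-24. 117. 185.]
 [-27. 117. 185.]
 [-25. 120. 186.]]
```

The crop confirms that the panel in the channel is the large one, with the clamp open beside it. Its near edge runs from crop px (232,425) to (545,475), about 33 mm short of home. The foot is at (280,262) and the lever tip at (127,190), so clamp x ≈ -24 mm. I'll work out the shift to the pre-push pose next.

```bash
cat >> h.py <<'E'
from scipy.spatial.transform import Rotation as Ro
def shift(fx,fy,z,dyaw=None,pos=None):
    """tool-frame shift to fixture point (m), with turn to tool x = fixture x (or given)"""
    from cell import monitor
    o=monitor.get_obs(); p=np.load("fix.npy"); q=o["ee_rot"]
    R=Ro.from_quat([q[1],q[2],q[3],q[0]]).as_matrix(); Rf=Ro.from_euler("z",p[2]).as_matrix()
    X=np.r_[p[:2],0]+Rf@[fx,fy,z]
    cur=Rf.T@(o["eef_pos"]-np.r_[p[:2],0])
    G=Rf@np.diag([1,-1,-1.])
    print("cur fix mm",(cur*1e3).round(1),"shift",(R.T@(X-o["eef_pos"])).round(4),"turn",Ro.from_matrix(R.T@G).as_rotvec().round(4),"ft",(Rf.T@o["ft_force"]).round(1),"t",o["time_s"],"open",o["opening"])
E
python3 -c "
from h import *
shift(-.118,-.008,.19);shift(-.118,-.008,.021)"
```

```text
cur fix mm [-268.9 -334.   192.2] shift [ 0.3087 -0.1838  0.0025] turn [-1.200e-03  1.000e-04  6.001e-01] ft [-0.7 -0.2 -0.3] t 0.1 open 1.0045230064288244
cur fix mm [-268.9 -334.   192.2] shift [ 0.3086 -0.1837  0.1715] turn [-1.200e-03  1.000e-04  6.001e-01] ft [-0.7 -0.2 -0.3] t 0.1 open 1.0045230064288244
```

Emit:
play_rows(
  motion=[
    [0.309,-0.184,0,0,0,0.6,0],
    [0.309,-0.184,0,0,0,0.6,0],
    [0.309,-0.184,0,0,0,0.6,0],
    [0.309,-0.184,0,0,0,0.6,0],
    [0.309,-0.184,0,0,0,0.6,0],
    [0.309,-0.184,0,0,0,0.6,0],
    [0.309,-0.184,0,0,0,0.6,0],
    [0.309,-0.184,0,0,0,0.6,0],
  ],
)

```text
time_s: 0.77
eef_pos: [0.3976, -0.218, 0.1926]
ee_rot: [-0.0, 0.996, -0.091, -0.0]
ft_force: [1.0, -0.3, 0.5]
opening: 0.004
finger_force: 0.0
```

```bash
python3 -c "
from h import *
shift(-.118,-.008,.021)"
```

```text
cur fix mm [-134.8  -43.8  192.6] shift [ 0.0169 -0.0358  0.1716] turn [-0.0002  0.0002 -0.0004] ft [ 1.1 -0.1  0.5] t 0.7667 open 0.004018774487948655
```

Emit:
play_rows(
  motion=[
    [0.011,-0.024,0,0,0,0,0],
    [0.011,-0.024,0.04,0,0,0,0],
    [0.011,-0.024,0.08,0,0,0,0],
    [0.011,-0.024,0.1,0,0,0,0],
    [0.011,-0.024,0.12,0,0,0,0],
    [0.011,-0.024,0.12,0,0,0,0],
    [0.011,-0.024,0.12,0,0,0,0],
  ],
)

```text
time_s: 1.35
eef_pos: [0.4119, -0.1981, 0.0726]
ee_rot: [-0.0, 0.996, -0.09, -0.001]
ft_force: [0.0, 0.5, 1.2]
opening: 0.002
finger_force: 0.0
```

```bash
python3 - <<'E'
from h import *
from cell import cams
shift(-.118,-.008,.021)
d=cams.read_camera("top"); im=d["pixels"][160:310,240:435,::-1]
cv2.imwrite("pics/c2.png",cv2.convertScaleAbs(cv2.resize(im,None,fx=4,fy=4,interpolation=cv2.INTER_CUBIC),alpha=1.5))
E
```

```text
cur fix mm [-124.4  -21.6   72.6] shift [ 0.0065 -0.0136  0.0516] turn [-0.0009  0.0014  0.0002] ft [-0.1  0.5  1.2] t 1.35 open 0.0017398483424423898
```

View pics/c2.png

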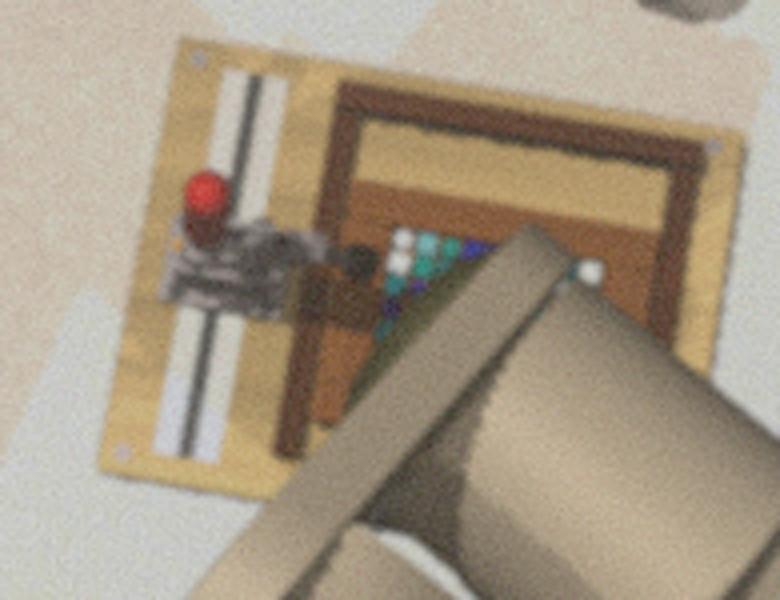

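The crop shows the forearm hiding the tool. The clamp (lever tip at crop px (207,193), foot at (358,262)) and the panel are unmoved. The path down is clear.

Emit:
play_rows(
  motion=[
    [0.004,-0.012,0.02,0,0,0,0],
    [0.004,-0.012,0.035,0,0,0,0],
    [0.004,-0.012,0.045,0,0,0,0],
    [0.004,-0.012,0.051,0,0,0,0],
    [0.004,-0.012,0.051,0,0,0,0],
    [0.004,-0.012,0.051,0,0,0,0],
  ],
)

```text
time_s: 1.9
eef_pos: [0.4188, -0.1878, 0.0227]
ee_rot: [0.0, 0.996, -0.091, 0.001]
ft_force: [-0.6, 0.7, -0.8]
opening: -0.0
finger_force: 0.0
```

Emit:
play_rows(
  motion=[
    [0.006,0,0,0,0,0,0],
    [0.012,0,0,0,0,0,0],
    [0.018,0,0,0,0,0,0],
    [0.023,0,0,0,0,0,0],
    [0.028,0,0,0,0,0,0],
    [0.033,0,0,0,0,0,0],
    [0.038,0,0,0,0,0,0],
    [0.038,0,0,0,0,0,0],
  ],
)

```text
time_s: 2.57
eef_pos: [0.4565, -0.1944, 0.0217]
ee_rot: [0.0, 0.996, -0.09, 0.0]
ft_force: [0.2, -0.0, 0.6]
opening: -0.001
finger_force: 0.0
```

```bash
python3 -c "
from h import *
shift(-.066,-.008,.021)"
```

```text
cur fix mm [-81.2  -9.9  21.7] shift [ 0.0152 -0.0019  0.0007] turn [ 0.0002 -0.0006  0.0003] ft [0.2 0.  0.6] t 2.5667 open -0.0007272448943296965
```

Emit:
play_rows(
  motion=[
    [0.003,0,0,0,0,0,0],
    [0.006,0,0,0,0,0,0],
    [0.009,0,0,0,0,0,0],
    [0.012,0,0,0,0,0,0],
  ],
)

```text
time_s: 2.9
eef_pos: [0.4677, -0.1964, 0.0217]
ee_rot: [0.0, 0.996, -0.091, 0.0]
ft_force: [-0.1, -0.4, 0.1]
opening: -0.001
finger_force: 0.0
```

```bash
python3 - <<'E'
from h import *
from cell import cams
shift(-.066,-.008,.021)
for n in ("scene",):
    d=cams.read_camera(n); im=d["pixels"][195:335,220:400,::-1]
    cv2.imwrite("pics/s3.png",cv2.convertScaleAbs(cv2.resize(im,None,fx=4,fy=4,interpolation=cv2.INTER_CUBIC),alpha=1.5))
E
```

```text
cur fix mm [-69.8  -9.8  21.7] shift [ 0.0038 -0.0018  0.0007] turn [ 0.     -0.      0.0001] ft [-0.1 -0.4  0.1] t 2.9 open -0.001260346833083854
```

View pics/s3.png

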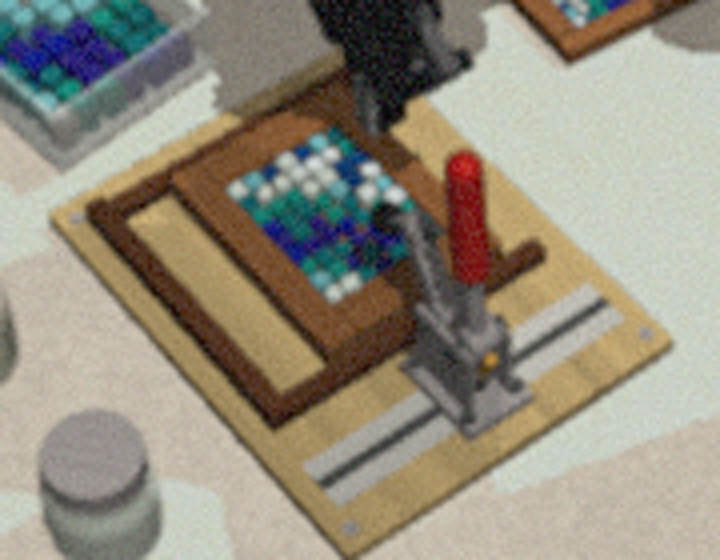

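```bash
python3 - <<'E'
from h import *
from cell import cams,monitor
p=np.load("fix.npy");Rf=Ro.from_euler("z",p[2]).as_matrix(); f0=np.r_[p[:2],0]
d=cams.read_camera("scene")
C=lambda px:[(220+(u+.5)/4-.5,195+(v+.5)/4-.5) for u,v in px]
I=lambda px,z:((onplane(d,C(px),z)-f0)@Rf*1e3).round(1)
print("panel far corners",I([(175,180),(330,355)],.03))
print("stop inner top",I([(130,218),(280,395)],.028))
print("board corners",I([(52,217),(350,558),(672,350)],.012))
print("tip on z .0217",I([(375,130)],.0217))
P=f0+np.array([[-.07,-.01,.0217],[-.055,0,.03],[-.088,-.07,.03],[-.088,.07,.03]])@Rf.T
print("proj crop",((proj(d,P)-[220,195])*4).round(0), monitor.get_obs()["eef_pos"])
E
```

```text
panel far corners [[ 24.5 -64.9  30. ]
 [ 27.7  74.9  30. ]]
stop inner top [[ 56.3 -59.8  28. ]
 [ 60.2  77.8  28. ]]
board corners [[  82.4  -97.7   12. ]
 [  83.2  164.2   12. ]
 [-114.9  167.8   12. ]]
tip on z .0217 [[-81.7 -33.3  21.7]]
proj crop [[382. 165.]
 [371. 180.]
 [341.  72.]
 [506. 232.]] [ 0.46784355 -0.19640695  0.02172717]
```

```bash
python3 - <<'E'
from h import *
from cell import cams
p=np.load("fix.npy");Rf=Ro.from_euler("z",p[2]).as_matrix(); f0=np.r_[p[:2],0]
d=cams.read_camera("scene")
def cloud(uv):
    uv=np.array(uv); q=cv2.undistortPoints(uv.astype(float).reshape(-1,1,2),K(d),d["distortion"]).reshape(-1,2)
    z=d["depth"][uv[:,1],uv[:,0]]; return ((np.c_[q,np.ones(len(q))]*z[:,None]-d["t"])@d["R"]-f0)@Rf*1e3
for u in (311,314,317,320,323):
    vs=list(range(211,240,2)); print("col",u); print(np.c_[vs,cloud([(u,v) for v in vs]).round(0)].astype(int).tolist())
E
```

```text
col 311
[[211, -56, -3, 116], [213, -56, -3, 111], [215, -54, -1, 108], [217, -57, -5, 96], [219, -56, -4, 91], [221, -58, -6, 82], [223, -57, -5, 78], [225, -59, -10, 66], [227, -74, -30, 31], [229, -71, -27, 28], [231, -67, -22, 29], [233, -64, -18, 30], [235, -61, -14, 28], [237, -58, -10, 28], [239, -56, -8, 25]]
col 314
[[211, -55, 9, 127], [213, -56, 7, 119], [215, -55, 8, 115], [217, -56, 7, 107], [219, -61, 0, 92], [221, -61, -1, 84], [223, -62, -3, 76], [225, -62, -3, 69], [227, -62, -3, 63], [229, -75, -21, 32], [231, -72, -17, 31], [233, -67, -11, 34], [235, -67, -11, 27], [237, -62, -5, 30], [239, -60, -2, 28]]
col 317
[[211, -69, 0, 110], [213, -62, 9, 116], [215, -62, 9, 111], [217, -57, 16, 114], [219, -55, 18, 111], [221, -65, 4, 86], [223, -64, 4, 81], [225, -63, 6, 77], [227, -84, -23, 30], [229, -79, -17, 33], [231, -76, -13, 32], [233, -72, -8, 33], [235, -69, -4, 32], [237, -66, 0, 31], [239, -64, 3, 29]]
col 320
[[211, -71, 7, 115], [213, -66, 13, 117], [215, -55, 28, 131], [217, -56, 26, 124], [219, -56, 27, 119], [221, -70, 7, 85], [223, -71, 5, 77], [225, -74, 1, 65], [227, -98, -32, 12], [229, -95, -28, 11], [231, -80, -8, 33], [233, -78, -5, 31], [235, -73, 1, 34], [237, -72, 3, 31], [239, -69, 6, 29]]
col 323
[[211, -57, 35, 148], [213, -55, 38, 146], [215, -55, 38, 141], [217, -55, 37, 134], [219, -57, 35, 125], [221, -113, -40, 14], [223, -110, -37, 12], [225, -106, -31, 14], [227, -102, -26, 14], [229, -98, -21, 16], [231, -96, -19, 12], [233, -83, -1, 31], [235, -78, 5, 34], [237, -77, 7, 30], [239, -73, 12, 31]]
```

Depth puts the visible fingertip at z ≈ 60 mm, not the 22 mm reported, and the panel has not moved. I'll check more closely before pushing.

```bash
python3 - <<'E'
from h import *
from cell import cams,monitor
d=cams.read_camera("scene"); a=cv2.resize(d["pixels"][180:250,285:350,::-1],(416,448),interpolation=cv2.INTER_CUBIC)
w=cams.read_camera("wrist"); b=cv2.resize(w["pixels"][:,:,::-1],(384,288))
im=np.zeros((448,800,3),np.uint8); im[:,:416]=a; im[:288,416:]=b
cv2.imwrite("pics/v4.png",cv2.convertScaleAbs(im,alpha=1.8))
o=monitor.get_obs(); q=o["ee_rot"];R=Ro.from_quat([q[1],q[2],q[3],q[0]]).as_matrix()
c=-w["R"].T@w["t"]; print("wrist cam in tool mm",(R.T@(c-o["eef_pos"])*1e3).round(0),"axis",(R.T@w["R"][2]).round(2),w["fovy"])
D=w["depth"]; print(D[::60,::80].round(3)); print(o["joints"])
np.savez("w4.npz",**w)
E
```

```text
wrist cam in tool mm [  80.    0. -181.] axis [-0.31 -0.    0.95] 60.042582387403925
[[0.165 0.167 0.166 0.167 0.168 0.169 0.158 0.176]
 [0.174 0.175 0.175 0.174 0.174 0.176 0.166 0.186]
 [0.182 0.183 0.166 0.167 0.168 0.168 0.174 0.196]
 [0.141 0.183 0.175 0.176 0.175 0.181 0.193 0.203]
 [0.104 0.116 0.181 0.183 0.185 0.184 0.202 0.214]
 [0.225 0.21  0.191 0.19  0.153 0.191 0.211 0.225]
 [0.238 0.236 0.223 0.223 0.122 0.223 0.224 0.237]
 [0.254 0.251 0.091 0.086 0.249 0.106 0.092 0.251]]
[-6.29023163e-01  4.81927653e-01  1.74931951e+00  9.36773803e-06
  9.10541227e-01  1.12301527e+00]
```

View pics/v4.png

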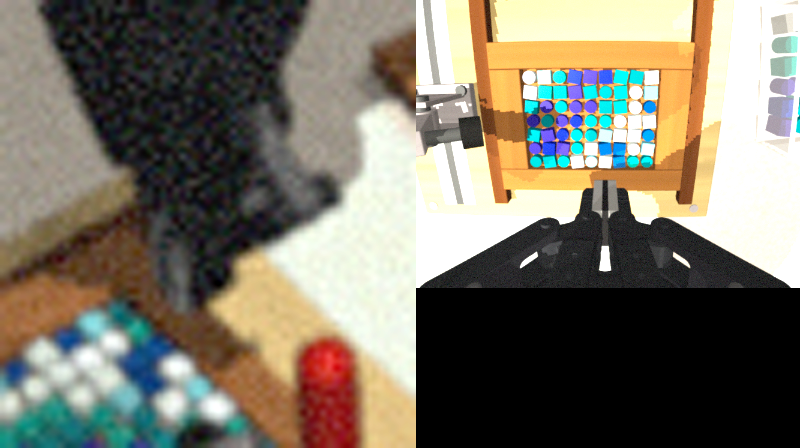

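```bash
python3 - <<'E'
from h import *
d=np.load("w4.npz")
p=np.load("fix.npy");Rf=Ro.from_euler("z",p[2]).as_matrix(); f0=np.r_[p[:2],0]
def cloud(uv):
    uv=np.array(uv); q=cv2.undistortPoints(uv.astype(float).reshape(-1,1,2),K(d),d["distortion"]).reshape(-1,2)
    z=d["depth"][uv[:,1],uv[:,0]]; return ((np.c_[q,np.ones(len(q))]*z[:,None]-d["t"])@d["R"]-f0)@Rf*1e3
for u in (240,306,315,324,400):
    vs=list(range(270,350,6)); print("col",u); print(np.c_[vs,cloud([(u,v) for v in vs]).round(0)].astype(int).tolist())
E
```

```text
col 240
[[270, -62, 24, 28], [276, -67, 25, 23], [282, -67, 24, 30], [288, -70, 24, 31], [294, -73, 24, 31], [300, -76, 24, 31], [306, -79, 25, 31], [312, -83, 25, 30], [318, -96, 29, 12], [324, -99, 29, 13], [330, 10, -10, 203], [336, -107, 30, 11], [342, -110, 30, 13], [348, -115, 30, 11]]
col 306
[[270, -62, -6, 29], [276, -65, -6, 29], [282, -68, -6, 29], [288, -70, -6, 31], [294, -73, -6, 30], [300, -59, -7, 65], [306, -59, -7, 70], [312, -60, -7, 73], [318, -59, -7, 79], [324, -59, -7, 83], [330, -59, -7, 87], [336, -59, -7, 89], [342, -59, -7, 93], [348, -60, -8, 96]]
col 315
[[270, -62, -10, 29], [276, -65, -10, 28], [282, -68, -10, 29], [288, -70, -10, 31], [294, -73, -10, 31], [300, -59, -10, 65], [306, -59, -10, 70], [312, -58, -10, 76], [318, -59, -10, 78], [324, -58, -10, 83], [330, -59, -10, 86], [336, -59, -10, 90], [342, -59, -10, 93], [348, -60, -10, 96]]
col 324
[[270, -62, -14, 28], [276, -68, -15, 22], [282, -68, -14, 29], [288, -70, -14, 30], [294, -73, -14, 30], [300, -59, -14, 64], [306, -59, -13, 70], [312, -59, -13, 75], [318, -59, -13, 79], [324, -59, -13, 83], [330, -59, -13, 86], [336, -60, -13, 89], [342, -59, -13, 93], [348, -59, -13, 97]]
col 400
[[270, -61, -49, 30], [276, -64, -49, 31], [282, -67, -49, 31], [288, -70, -49, 31], [294, -74, -50, 29], [300, -77, -50, 30], [306, -80, -50, 30], [312, -83, -50, 29], [318, -96, -54, 12], [324, -100, -55, 12], [330, -103, -55, 12], [336, -107, -55, 12], [342, -111, -56, 12], [348, -114, -56, 12]]
```

Both the wrist and scene depths show the physical tip ending at z ≈ 62 mm, so the tool really ends about 40 mm behind the reported TCP. The panel's near edge is still at x ≈ -86. I'll back off, go 40 mm lower and push again.

Emit:
play_rows(
  motion=[
    [-0.025,0,0,0,0,0,0],
    [-0.047,0,0,0,0,0,0],
    [-0.047,0,0.012,0,0,0,0],
    [-0.047,0,0.024,0,0,0,0],
    [-0.047,0,0.034,0,0,0,0],
    [-0.047,0,0.04,0,0,0,0],
    [-0.047,0,0.04,0,0,0,0],
    [-0.047,0,0.04,0,0,0,0],
  ],
)

```text
time_s: 3.82
eef_pos: [0.4213, -0.1878, -0.0183]
ee_rot: [-0.0, 0.996, -0.09, -0.0]
ft_force: [0.1, 0.5, 0.7]
opening: 0.002
finger_force: 0.0
```

```bash
cat >> h.py <<'E'
def wcloud(cols,vs):
    from cell import cams
    d=cams.read_camera("wrist"); p=np.load("fix.npy");Rf=Ro.from_euler("z",p[2]).as_matrix(); f0=np.r_[p[:2],0]
    for u in cols:
        uv=np.array([(u,v) for v in vs]); q=cv2.undistortPoints(uv.astype(float).reshape(-1,1,2),K(d),d["distortion"]).reshape(-1,2)
        z=d["depth"][uv[:,1],uv[:,0]]; print("col",u,np.c_[vs,(((np.c_[q,np.ones(len(q))]*z[:,None]-d["t"])@d["R"]-f0)@Rf*1e3).round(0)].astype(int).tolist())
E
python3 -c "
from h import *
shift(-.1,-.008,-.018)
wcloud((315,),range(210,330,6))"
```

```text
cur fix mm [-117.    -9.8  -18.3] shift [ 0.017  -0.0018 -0.0004] turn [-0.0002  0.0003  0.0003] ft [-0.   0.5  0.7] t 3.8167 open 0.0018058240380547036
col 315 [[210, -71, -10, 29], [216, -72, -10, 31], [222, -74, -10, 31], [228, -77, -10, 30], [234, -79, -10, 31], [240, -81, -10, 30], [246, -83, -10, 31], [252, -85, -10, 30], [258, -94, -10, 11], [264, -96, -10, 13], [270, -99, -10, 11], [276, -101, -10, 13], [282, -104, -10, 12], [288, -107, -10, 12], [294, -110, -10, 12], [300, -106, -10, 25], [306, -106, -10, 29], [312, -106, -10, 34], [318, -106, -10, 38], [324, -106, -10, 42]]
```

Emit:
play_rows(
  motion=[
    [0.008,0,0.001,0,0,0,0],
    [0.016,0,0.001,0,0,0,0],
    [0.021,0,0.001,0,0,0,0],
    [0.025,0,0.001,0,0,0,0],
    [0.029,0,0.001,0,0,0,0],
    [0.033,0,0.001,0,0,0,0],
    [0.037,0,0.001,0,0,0,0],
    [0.041,0,0.001,0,0,0,0],
  ],
)

```text
time_s: 4.53
eef_pos: [0.4615, -0.1951, -0.0193]
ee_rot: [-0.0, 0.996, -0.09, -0.001]
ft_force: [-5.9, -0.3, 3.6]
opening: 0.003
finger_force: 2.6
```

```bash
python3 -c "
from h import *
shift(-.066,-.008,-.018)
wcloud((315,),list(range(276,306,6)))
wcloud((220,400,),list(range(282,330,4)))"
```

```text
cur fix mm [-76.2  -9.7 -19.3] shift [ 0.0102 -0.0017 -0.0013] turn [-0.0002  0.0011  0.0003] ft [-5.7 -1.3  3.6] t 4.5333 open 0.0031103564395531845
col 315 [[276, -53, -10, 30], [282, -55, -10, 31], [288, -57, -10, 30], [294, -60, -10, 30], [300, -62, -10, 30]]
col 220 [[282, -54, 23, 30], [286, -55, 23, 31], [290, -57, 23, 31], [294, -59, 23, 30], [298, -60, 23, 30], [302, -62, 24, 30], [306, -64, 24, 30], [310, -74, 28, 13], [314, -77, 29, 12], [318, -78, 29, 12], [322, -80, 29, 13], [326, -82, 29, 12]]
col 400 [[282, -55, -40, 30], [286, -56, -40, 30], [290, -57, -40, 30], [294, -59, -40, 30], [298, -60, -40, 30], [302, -61, -40, 31], [306, -73, -45, 12], [310, -75, -45, 12], [314, -76, -45, 14], [318, -78, -45, 13], [322, -80, -45, 13], [326, -83, -46, 11]]
```

Emit:
play_rows(
  motion=[
    [0.002,0,0,0,0,0,0],
    [0.004,0,0,0,0,0,0],
    [0.006,0,0,0,0,0,0],
    [0.007,0,0,0,0,0,0],
  ],
)

```text
time_s: 4.97
eef_pos: [0.4686, -0.1965, -0.0193]
ee_rot: [-0.0, 0.996, -0.09, -0.0]
ft_force: [-3.5, 0.9, 0.8]
opening: -0.001
finger_force: 1.9
```

Emit:
play_rows(
  motion=[
    [0.001,0,0,0,0,0,0],
    [0.002,0,0,0,0,0,0],
  ],
)

```text
time_s: 5.13
eef_pos: [0.4704, -0.1968, -0.0193]
ee_rot: [-0.0, 0.996, -0.09, -0.0]
ft_force: [-4.7, -0.7, 1.1]
opening: -0.007
finger_force: 1.8
```

```bash
python3 -c "
from h import *
shift(-.066,-.008,-.018)
wcloud((250,400),list(range(60,100,4))+list(range(296,316,3)))"
```

```text
cur fix mm [-67.1  -9.8 -19.3] shift [ 0.0011 -0.0018 -0.0013] turn [-0.0001  0.0002  0.0001] ft [-4.5 -1.5  1.1] t 5.1333 open -0.006706803889128667
col 250 [[60, 26, 9, 28], [64, 25, 9, 29], [68, 24, 9, 29], [72, 23, 9, 29], [76, 21, 9, 29], [80, 20, 9, 29], [84, 19, 9, 29], [88, 18, 9, 30], [92, 17, 9, 30], [96, 16, 10, 28], [296, -51, 13, 30], [299, -53, 13, 30], [302, -53, 13, 31], [305, -55, 13, 30], [308, -65, 16, 13], [311, -67, 16, 13], [314, -68, 16, 12]]
col 400 [[60, 27, -37, 25], [64, 26, -37, 22], [68, 24, -36, 29], [72, 23, -36, 28], [76, 22, -36, 29], [80, 20, -36, 28], [84, 19, -36, 28], [88, 18, -37, 28], [92, 17, -37, 28], [96, 16, -36, 29], [296, -52, -40, 30], [299, -53, -41, 29], [302, -54, -40, 30], [305, -56, -41, 29], [308, -66, -45, 12], [311, -67, -45, 13], [314, -68, -45, 12]]
```

Emit:
play_rows(
  motion=[
    [0.001,0,0,0,0,0,0],
    [0.001,0,0,0,0,0,0],
  ],
)

```text
time_s: 5.35
eef_pos: [0.4716, -0.197, -0.0193]
ee_rot: [0.0, 0.996, -0.09, 0.0]
ft_force: [-1.7, -0.3, -0.0]
opening: -0.001
finger_force: 1.2
```

Emit:
play_rows(
  motion=[
    [0.001,0,0,0,0,0,0],
    [0.001,0,0,0,0,0,0],
  ],
)

```text
time_s: 5.52
eef_pos: [0.4725, -0.1971, -0.0193]
ee_rot: [-0.0, 0.996, -0.09, -0.0]
ft_force: [-2.9, 1.3, 1.0]
opening: 0.001
finger_force: 1.5
```

Emit:
play_rows(
  motion=[
    [0.001,0,0,0,0,0,0],
    [0.001,0,0,0,0,0,0],
  ],
)

```text
time_s: 5.68
eef_pos: [0.4726, -0.197, -0.0194]
ee_rot: [-0.0, 0.996, -0.09, -0.001]
ft_force: [-7.8, 0.8, 4.8]
opening: -0.003
finger_force: 3.9
```

Emit:
play_rows(
  motion=[
    [0.001,0,0,0,0,0,0],
    [0.002,0,0,0,0,0,0],
    [0.002,0,0,0,0,0,0],
  ],
)

```text
time_s: 5.93
eef_pos: [0.4727, -0.1966, -0.0194]
ee_rot: [-0.001, 0.996, -0.09, -0.003]
ft_force: [-18.6, 2.4, 11.6]
opening: -0.0
finger_force: 9.0
```

```bash
python3 - <<'E'
from h import *
from cell import cams
shift(-.066,-.008,-.018)
w=cams.read_camera("wrist"); cv2.imwrite("pics/w5.png",cv2.convertScaleAbs(w["pixels"][:,:,::-1],alpha=.8))
E
```

```text
cur fix mm [-64.8  -9.2 -19.4] shift [-0.0012 -0.0012 -0.0014] turn [-0.0016  0.0069  0.001 ] ft [-18.7  -1.   11.6] t 5.9333 open -0.00020108881718334563
```

View pics/w5.png

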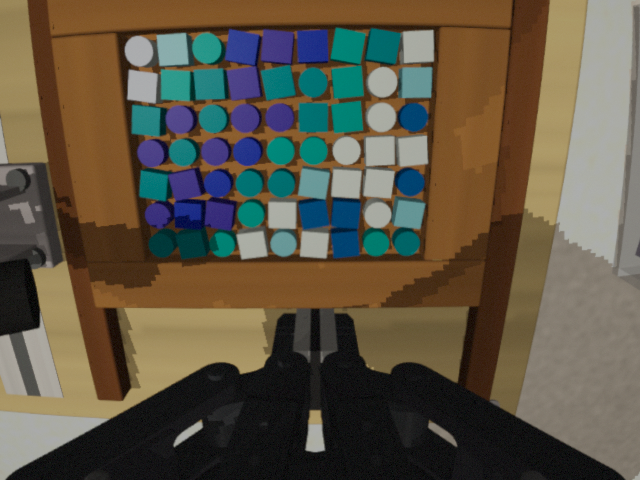

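The wrist view shows the panel's far edge up against the dark stop (px y≈28) and its near edge square at y≈305. At 18 N it no longer moves, so it is home. I'll back off and rise, then move over to the panel side of the lever.

Emit:
play_rows(
  motion=[
    [-0.01,0,0,0,0,0,0],
    [-0.03,0,0,0,0,0,0],
    [-0.03,0,-0.035,0,0,0,0],
    [-0.03,0,-0.075,0,0,0,0],
    [-0.03,0,-0.115,0,0,0,0],
    [-0.03,0,-0.146,0,0,0,0],
    [-0.03,0,-0.146,0,0,0,0],
    [-0.03,0,-0.146,0,0,0,0],
  ],
)

```text
time_s: 6.65
eef_pos: [0.447, -0.193, 0.1282]
ee_rot: [0.001, 0.996, -0.09, 0.002]
ft_force: [-0.1, -0.8, -1.0]
opening: 0.001
finger_force: 0.0
```

```bash
python3 - <<'E'
from h import *
from cell import cams
shift(-.024,.080,.125)
d=cams.read_camera("scene"); p=np.load("fix.npy");Rf=Ro.from_euler("z",p[2]).as_matrix(); f0=np.r_[p[:2],0]
im=d["pixels"].astype(int); m=(im[...,0]>2.2*im[...,1])&(im[...,0]>50)&(im[...,2]<60); ys,xs=np.nonzero(m); k=(xs>320)&(xs<350)&(ys>225)&(ys<275); ys,xs=ys[k],xs[k]
q=cv2.undistortPoints(np.c_[xs,ys].astype(float).reshape(-1,1,2),K(d),d["distortion"]).reshape(-1,2)
P=((np.c_[q,np.ones(len(q))]*d["depth"][ys,xs][:,None]-d["t"])@d["R"]-f0)@Rf*1e3
P=P[P[:,2]>95]
for a,b in((100,120),(120,140),(140,160),(160,180)): s=P[(P[:,2]>a)&(P[:,2]<b)]; print(a,len(s),np.median(s,0).round(1))
E
```

```text
cur fix mm [-90.8 -10.2 128.2] shift [ 0.0668 -0.0902  0.0034] turn [ 0.0019 -0.0047  0.0002] ft [ 0.  -0.8 -1. ] t 6.65 open 0.0008838773759382044
100 33 [-16.5 131.  115.7]
120 54 [-16.  129.5 131.2]
140 61 [-15.9 128.1 149.8]
160 66 [-16.2 126.1 170.4]
```

Emit:
play_rows(
  motion=[
    [0.022,-0.03,0.003,0,0,0,0],
    [0.045,-0.06,0.003,0,0,0,0],
    [0.067,-0.088,0.003,0,0,0,0],
    [0.067,-0.088,0.003,0,0,0,0],
    [0.067,-0.088,0.003,0,0,0,0],
  ],
)

```text
time_s: 7.12
eef_pos: [0.5277, -0.1164, 0.1218]
ee_rot: [-0.001, 0.996, -0.089, -0.001]
ft_force: [0.1, -0.3, -0.1]
opening: 0.003
finger_force: 0.0
```

```bash
python3 - <<'E'
from h import *
from cell import cams
shift(-.023,.115,.125)
d=cams.read_camera("scene"); im=d["pixels"][175:315,240:420,::-1]
cv2.imwrite("pics/s6.png",cv2.convertScaleAbs(cv2.resize(im,None,fx=4,fy=4,interpolation=cv2.INTER_CUBIC),alpha=1.8))
E
```

```text
cur fix mm [-25.2  79.6 121.8] shift [ 0.0023 -0.0354 -0.0032] turn [-0.0008  0.0026  0.0027] ft [ 0.2 -0.3 -0.1] t 7.1167 open 0.0028013767535116293
```

View pics/s6.png

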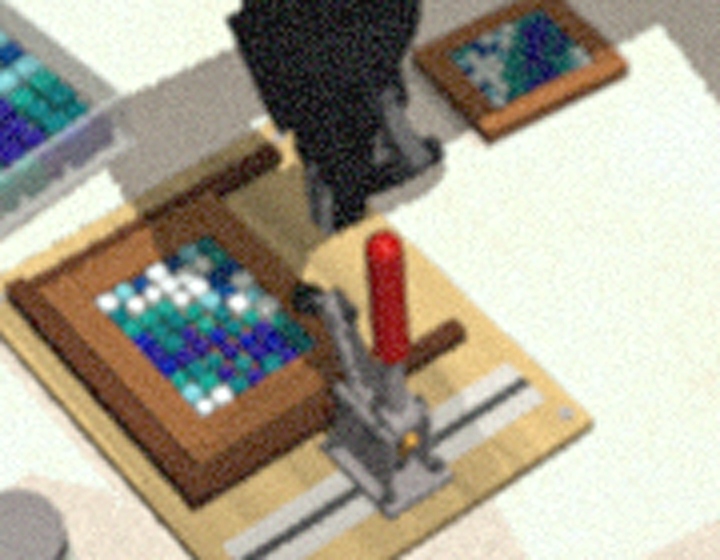

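The view shows the panel home against the stop. The tip is on the panel side of the red lever (lever top at crop px (385,240), tip near (340,225)) and above the raised foot at (308,295). I'll push the lever along its arc now.

Emit:
play_rows(
  motion=[
    [0.002,-0.012,-0.003,0,0,0,0],
    [0.002,-0.024,-0.003,0,0,0,0],
    [0.002,-0.035,-0.003,0,0,0,0],
    [0.002,-0.044,-0.003,0,0,0,0],
    [0.002,-0.054,-0.003,0,0,0,0],
    [0.002,-0.063,-0.002,0,0,0,0],
    [0.002,-0.072,-0.001,0,0,0,0],
    [0.002,-0.072,-0.001,0,0,0,0],
  ],
)

```text
time_s: 7.83
eef_pos: [0.5424, -0.0465, 0.1247]
ee_rot: [0.0, 0.996, -0.09, 0.0]
ft_force: [-0.5, -3.9, 0.4]
opening: 0.001
finger_force: 1.8
```

```bash
python3 - <<'E'
from h import *
from cell import cams
shift(-.023,.1516,.125)
d=cams.read_camera("scene"); im=d["pixels"][175:315,240:420,::-1]
cv2.imwrite("pics/s7.png",cv2.convertScaleAbs(cv2.resize(im,None,fx=4,fy=4,interpolation=cv2.INTER_CUBIC),alpha=1.8))
E
```

```text
cur fix mm [-23.4 151.  124.7] shift [ 0.0004 -0.0006 -0.0003] turn [ 0.0008 -0.0001  0.0007] ft [ 0.2 -3.9  0.4] t 7.8333 open 0.0012602002970058816
```

View pics/s7.png

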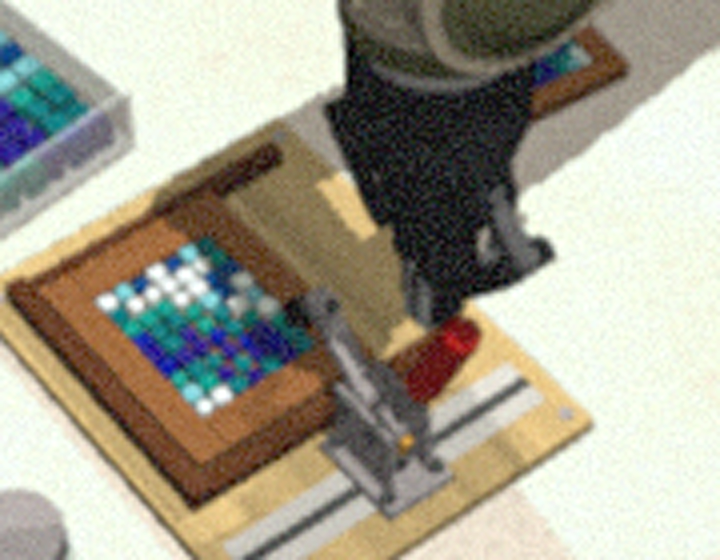

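The lever has tilted over with the tip behind it, its red end now at crop px (460,340), at about 4 N. I'll continue along the arc.

Emit:
play_rows(
  motion=[
    [0,-0.009,0.004,0,0,0,0],
    [0,-0.018,0.008,0,0,0,0],
    [0,-0.026,0.013,0,0,0,0],
    [0,-0.034,0.018,0,0,0,0],
    [0,-0.041,0.023,0,0,0,0],
    [0,-0.048,0.029,0,0,0,0],
    [0,-0.055,0.036,0,0,0,0],
    [0,-0.061,0.043,0,0,0,0],
  ],
)

```text
time_s: 8.55
eef_pos: [0.5533, 0.0138, 0.0806]
ee_rot: [-0.0, 0.996, -0.09, -0.0]
ft_force: [1.6, 0.8, 0.1]
opening: -0.004
finger_force: 0.0
```

Emit:
play_rows(
  motion=[
    [0,-0.003,0.004,0,0,0,0],
    [0,-0.005,0.008,0,0,0,0],
    [0,-0.007,0.012,0,0,0,0],
    [0,-0.009,0.015,0,0,0,0],
    [0,-0.009,0.015,0,0,0,0],
  ],
)

```text
time_s: 8.97
eef_pos: [0.5549, 0.0217, 0.0661]
ee_rot: [-0.0, 0.996, -0.09, -0.0]
ft_force: [0.2, -0.1, 0.3]
opening: 0.001
finger_force: 0.0
```

```bash
python3 - <<'E'
from h import *
from cell import cams
shift(-.023,.22,.067)
d=cams.read_camera("scene"); im=d["pixels"][175:315,240:420,::-1]
cv2.imwrite("pics/s8.png",cv2.convertScaleAbs(cv2.resize(im,None,fx=4,fy=4,interpolation=cv2.INTER_CUBIC),alpha=1.8))
E
```

```text
cur fix mm [-23.4 220.4  66.1] shift [ 0.0004  0.0004 -0.0009] turn [-0.0001  0.0009  0.0001] ft [ 0.2 -0.   0.3] t 8.9667 open 0.0010817293999813647
```

View pics/s8.png

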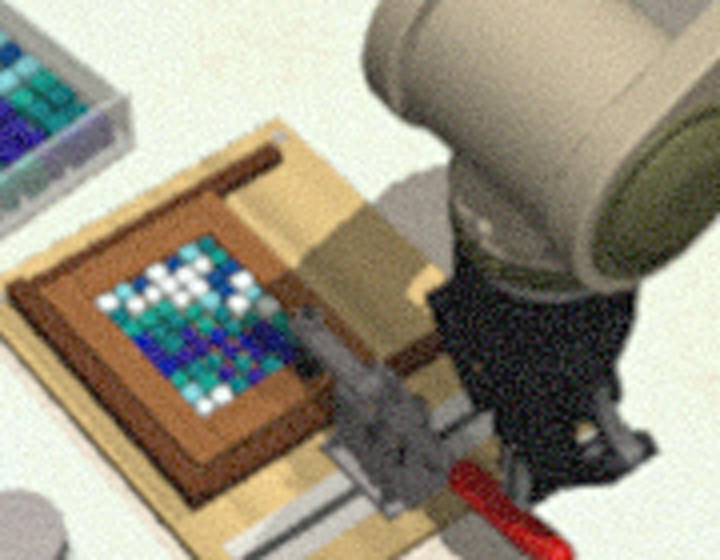

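The view shows the lever lying over to +y (red grip from crop px (455,470) to (570,550)), the arm lowered, and the foot on the frame near (310,365). There is no force on the tool. I'll retreat upward and check the lever angle by depth.

Emit:
play_rows(
  motion=[
    [0,0,-0.02,0,0,0,0],
    [0,0,-0.05,0,0,0,0],
    [0,0,-0.08,0,0,0,0],
    [0,0,-0.1,0,0,0,0],
    [0,0,-0.1,0,0,0,0],
    [0,0,-0.1,0,0,0,0],
  ],
)

```text
time_s: 9.52
eef_pos: [0.5555, 0.0212, 0.1676]
ee_rot: [0.0, 0.996, -0.091, 0.001]
ft_force: [-0.8, 0.4, -1.1]
opening: 0.001
finger_force: 0.0
```

```bash
python3 - <<'E'
from h import *
from cell import cams
shift(-.023,.22,.167)
p=np.load("fix.npy");Rf=Ro.from_euler("z",p[2]).as_matrix(); f0=np.r_[p[:2],0]
d=cams.read_camera("scene")
im=d["pixels"].astype(int); m=(im[...,0]>2.2*im[...,1])&(im[...,0]>50)&(im[...,2]<60); ys,xs=np.nonzero(m); k=(xs>345)&(xs<400)&(ys>280)&(ys<325); ys,xs=ys[k],xs[k]
q=cv2.undistortPoints(np.c_[xs,ys].astype(float).reshape(-1,1,2),K(d),d["distortion"]).reshape(-1,2)
P=((np.c_[q,np.ones(len(q))]*d["depth"][ys,xs][:,None]-d["t"])@d["R"]-f0)@Rf*1e3
for a in range(160,260,15): s=P[(P[:,1]>a)&(P[:,1]<a+15)]; print(a,len(s),np.median(s,0).round(1),s[:,2].max(initial=0).round(1))
E
```

```text
cur fix mm [-22.7 220.  167.6] shift [-0.0003  0.      0.0006] turn [-0.     -0.0023 -0.0001] ft [-0.8  0.3 -1.1] t 9.5167 open 0.0012312739754126874
160 1 [-15.9 174.4  70.4] 70.4
175 53 [-16.7 183.2  76.5] 80.8
190 58 [-17.5 197.   79. ] 83.8
205 56 [-17.5 212.9  81.2] 86.0
220 55 [-17.  227.6  84.1] 87.7
235 59 [-17.7 243.3  86. ] 93.4
250 10 [-19.1 250.9  84.5] 91.0
```

The lever slope is 9°, so it is locked, and the tool is clear. Handing in.

```bash
python3 -c "
from cell import finish_job
print(finish_job())"
```

```text
the job is handed in; nothing more can be done
None
```

The panel is home and square against the end stop, and the lever measured 9° above level, which is locked, with the foot down on the frame. The robot is clear, and the job was handed in at about 10 s. The foot's pressing force was not measured, and the judge's verdict was not shown.

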